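# Refit the brake spring of a modelling turntable

## Robot

A 7-joint arm with a two-finger parallel gripper is mounted at the origin on the work surface. World frame = base frame: x ahead of the robot, y to its left, z up, the work surface at z = 0. Lengths are in mm, angles in degrees, forces in N, time in s.
With the tool pointing down it reaches from about 425 to 825 mm from the base axis. Payload 3.6 kg.
Tool frame: the origin (TCP) lies midway between the tips of the shut fingers; the grasp point (between the pads) lies 19 mm behind it; z points along the fingers, y is the line along which they close (so a half turn about z gives the same grasp; the last joint's range is limited). The gripper opens to 93 mm and grips with 3 to 60 N. Pads are 15 mm wide; open, the fingers measure 128 mm over their backs; the gripper's body (75 mm by 188 mm) begins 65 mm behind the grasp point.
Start: joints at [-73.482, 35.231, -0.722, 81.555, 0.464, 63.22, -2.315], TCP at [201.223, 618.038, 218.64] pointing down, gripper open.
Joint ranges: [-178.69, 178.69], [-17.37, 117.87], [-77.05, 75.6], [15.02, 138.74], [-78.02, 258.01], [0.78, 113.62], [-162.83, 162.83]. Speed limits (degrees/s): [159.86, 159.86, 180, 180, 180, 180, 180].

## Interface

Orientations are given as [roll, pitch, yaw] about the fixed x, y, z axes, in that order (R = Rz(yaw) Ry(pitch) Rx(roll)).
In Python, from station import env, viewer gives the robot as it stands.
- The arm moves only by the tool servo_tool, never from a script. Its argument "steps" is a list of rows, each an object with "travel": the shift along the tool's x, y, z in m, a list of three; "rot": the turn, a rotation vector about the tool's x, y, z in rad, a list of three. A call has 1 to 20 rows; each row shifts and turns the commanded pose from where the row before left it, along the tool's axes as they then stand; what a row does not reach is not made up. A row lasts 1/10 s, in which the tool goes at most 50 mm and 8.59 degrees, less where a joint would pass 70% of its speed; a pose out of reach is approached as far as the arm can. A call is refused whole if a number of a shift passes 0.05 or a number of a turn 0.15, either way. A call with a gripper value outside its range is refused whole. "fingers" is the finger opening in m, from 0 to 0.093, set as the call begins (left out, the last holds). The fingers move at their own pace and stop on an object; the grip force is fixed at half the most. Time passes only in rows, so rows that do not move let the fingers close. It gives the time, the measured TCP pose, the force, the opening and the grip force at its end, in the units of the state.
- env.state(): the state, without advancing time (a new reading comes with each control period).
- viewer.camera(name): name is "scene" or "top" or "wrist"; returns a dict with "frame" (400x640x3 uint8, red, green, blue), "mtx" (3x3 intrinsics, pixels), "world_to_cam" (4x4, takes a point from world to camera coordinates); the wrist camera has in their place "tool_from_camera" (4x4, takes a point from camera to tool coordinates, whose origin is the TCP and whose axes are the flange's). Camera axes: x right, y down, z forward; pixel columns grow to the right and rows downward; lengths in mm; the calibration is good to about 2 mm. A picture is of the moment at which its call begins: read the wrist's pose just before it. There is no depth.
- env.sign_off(): hands the job in; it is judged then, once.
The state is a dict: "clock": time; "joint_positions": joint angles; "joint_velocities": joint speeds; "joint_efforts": joint torques, N m; "ee_pos": TCP position; "tcp_rot": TCP orientation; "ft_force": force on the tool from outside, world axes, zero at the start; "wrist_torque": the same for the moment, N m; "gripper_width": finger opening in mm; "finger_force": force on a finger pad.
Only numpy, scipy, OpenCV 4.12 (cv2) and the standard library are available. Lean on these libraries where they do the work, as an engineer would, in place of code of your own. Each camera call takes 0.05 s, during which the arm holds its last target. There are 200 camera calls.

## Task

Put the brake spring back on the sculptor's turntable: first drop the spring's hook down into the hole in the bracket's plate, then stretch the spring and slip its eye down over the headed post on the brake arm, and ease it back and let go so that the spring holds the brake shut against the wheel. Feel for the hole and the post rather than forcing the parts: never press or pull on the bracket or the brake arm with more than 18 N, and leave the other things on the table alone.

Things in the scene. Friction and masses are not known exactly. Their poses are not given: they have to be found in the camera images.
- tab (a point): Centre of the spring's steel grip tab, an upright flat-sided block 28 mm long (x), 14 mm wide (y), 24 mm high, to be pinched across its width. It starts 47 mm above the table, over free air. Axes are the spring's: x along it from hook to eye, z up. Tab and eye slide together away from the hook as the spring stretches: pull 3 N plus 0.12 N per mm, hard stop at 60 mm.
- spring: The tension spring's main part: coil, 16 mm square hook block and hook leg. 136 mm long over all, 115 g, it lies level in the shallow channel of a fixed wooden rest (34 mm wide, support 45 mm above the table), hook and tab hanging out over its ends. Origin at the hook's root; x towards the eye, z up.
- eye (a point): Centre of the spring's eye, a level steel ring of 14 mm inner and 23 mm outer diameter, 4 mm thick, rigid with the tab: 32 mm from the tab's centre along x and 6 mm below it. Axes as the spring's.
- hook (a point): Root of the hook: the point under the hook block (8 mm behind to 12 mm ahead of it) where the leg, a round-ended pin 5 mm thick, leaves it. Unstretched it is 84 mm from the tab's centre against x and 2 mm below it. With the hook home the block's underside sits on the bracket's plate. Axes as the spring's.
- hook_tip (a point): Point near the end of the hook leg, 20 mm below the root and 7 mm towards the eye, as the leg slants: it goes in along its own slant. The rounded end reaches 2.5 mm further.
- anchor (a point): Point on the bracket at the top face of its level plate, 62 mm above the table, mid-way in the hole's range. The plate is slotted and was clamped by eye: its one round hole (8.5 mm) lies up to 13 mm from this point either way along y (never sideways), to be found by feel or sight. Plate 4 mm thick, 32 mm wide (x), from 42 mm behind to 32 mm beyond the hole (+y); free below. z up.
- post (a point): Centre of the top of the headed post at the free end of the brake arm, 71 mm above the table. Head 11 mm across, 4 mm high, bevelled; neck 8 mm across, 14 mm high; shoulder 16 mm across below: a seated eye's middle is 6 to 16 mm below this point. Axes are the arm's: arm along x, post moves towards +y as the brake opens. Bracket towards -y, within 0.1 rad.
- brake (a joint): Angle of the brake arm about its upright pivot, 170 mm from the post: 0 = shut, pad on the wheel; opens away from the bracket to a stop at 0.075 rad, with light friction (1 N at the post). The fitted spring shuts it. The white wheel lies beside the spring's line, its top 40 mm above the table, a small fixed clay figure at its middle reaching 106 mm.
- bracket: The steel anchor bracket, 36 mm wide, 50 mm high; origin at its foot straight below the anchor point, on the 12 mm base plate.
- clay_lump: Bystander: loose lump of clay, 92 mm across, 56 mm high; origin under its centre.
- modelling_tool: Bystander: loose wooden-handled spatula, 180 mm long, lying on the table; origin at its underside.
- water_bowl: Bystander: fixed white bowl 100 mm across, 50 mm high; origin under its centre.
Mind the look-alikes: they are no part of the job. Leave any pink or yellow look-alike of the spring alone.

How it is judged:
By the outcome, as a careful person would: the job done as asked, in the order asked, and still so for the second after the job is handed in, with the robot touching nothing.
It also fails if it takes over 72 s, if anything falls off the work surface, if the arm or the gripper's body presses on something with over 40 N, if the wrist force passes 120 N, or if a joint passes its speed limit or range.

## Working session

There is one attempt and no reset: what is moved stays moved. The work goes in short steps, Python scripts to look and compute and a tool call to move; the robot and the scene stay as the last step left them, time stands still between calls to the robot, and variables do not carry over. Pictures are saved under pics/ and viewed, at most 10 in all, crops included, and the job is handed in when it is done.

Besides the shell and the picture viewer there is one more tool, called after "Request:" as name(argument=value, ...), one argument or row to a line, values as JSON. servo_tool: Moves the arm, as the interface text tells. Its arguments: {"type":"object","properties":{"steps":{"type":"array"},"fingers":{"type":"number"}},"required":["steps"]}

```bash
mkdir -p pics; ls; cat > h.py <<'E'
import numpy as np, cv2
from station import env, viewer
def shot(n,f=None):
    c=viewer.camera(n)
    if f: cv2.imwrite('pics/'+f,c['frame'][:,:,::-1])
    return c
def ray(c,u,v,z,T=None):
    # point on plane z
    W=np.linalg.inv(np.array(c['world_to_cam'])) if T is None else T
    d=W[:3,:3]@np.linalg.inv(np.array(c['mtx']))@np.array([u,v,1.]); o=W[:3,3]
    return o+d*(z-o[2])/d[2]
E
python3 - <<'E'
from h import *
s=env.state(); print(s)
a=shot('scene','s0.png'); b=shot('top','t0.png')
for c in (a,b): print(np.array(c['world_to_cam']).round(2).tolist(), np.array(c['mtx']).tolist())
E
```

```text
pics
{'clock': 0.0, 'joint_positions': array([-73.47950588,  35.29062945,  -0.72262688,  81.63883831,
         0.46559667,  63.21990763,  -2.31535312]), 'joint_velocities': array([ 0.06921797,  0.0346555 ,  0.01438195, -0.19390559, -0.00688491,
        0.10326118, -0.00516592]), 'joint_efforts': array([-8.75874434e-05, -4.58930790e+01,  2.09384216e-01, -1.65747535e+01,
       -6.09600591e-02,  2.04522087e-02,  2.40670333e-04]), 'ee_pos': array([201.03883649, 617.30851586, 217.47993941]), 'tcp_rot': array([-1.79853571e+02,  3.56633146e-03,  1.61964850e+02]), 'ft_force': array([ 0.12068044, -0.10222848,  0.13400593]), 'wrist_torque': array([ 0.03957352,  0.02793432, -0.08949471]), 'finger_force': 0.0, 'gripper_width': 93.02450497266331}
[[0.67, 0.74, 0.02, -344.39], [0.51, -0.45, -0.73, -233.76], [-0.54, 0.5, -0.68, 1691.34], [0.0, 0.0, 0.0, 1.0]] [[457.96683305196126, 0.0, 319.4081203174863], [0.0, 457.96683305196126, 197.7398288446521], [0.0, 0.0, 1.0]]
[[-0.01, -1.0, -0.02, 9.15], [-0.99, 0.01, -0.17, 567.52], [0.17, 0.02, -0.99, 1236.84], [0.0, 0.0, 0.0, 1.0]] [[391.42243785320875, 0.0, 320.38600000344684], [0.0, 391.42243785320875, 198.21474747899825], [0.0, 0.0, 1.0]]
```

View pics/t0.png

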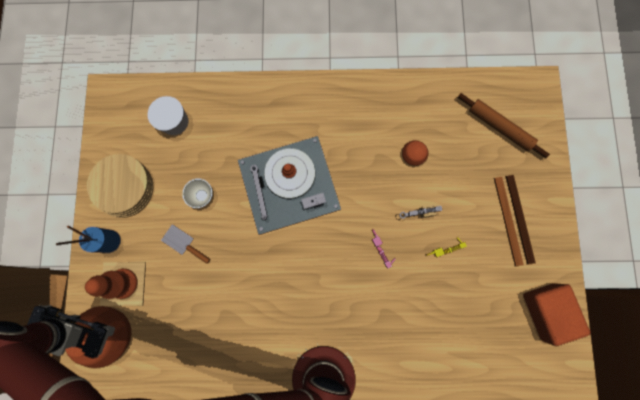

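View pics/s0.png

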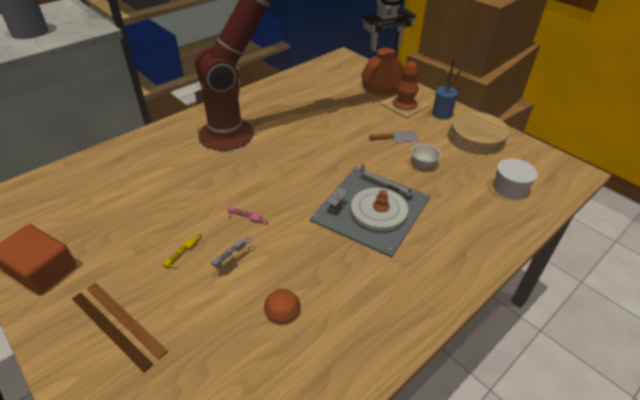

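The top view shows a grey steel spring on a rest at (417,213), and two look-alikes: pink at (382,250) and yellow at (446,249). The grey one fits the description because it is steel and lies on a raised wooden rest. The turntable has the bracket at (313,202), the brake arm at (258,190) and its post near one end. I'll confirm with an enlarged crop.

```bash
python3 - <<'E'
from h import *
t=cv2.imread('pics/t0.png'); s=cv2.imread('pics/s0.png')
r=lambda im,x,y,w,h:cv2.resize(im[y:y+h,x:x+w],(400,300),interpolation=cv2.INTER_CUBIC)
cv2.imwrite('pics/c0.png',np.vstack([np.hstack([r(t,380,190,80,60),r(t,235,135,112,84)]),np.hstack([r(s,190,220,80,60),r(s,320,160,112,84)])]))
E
```

```text
(no output)
```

View pics/c0.png

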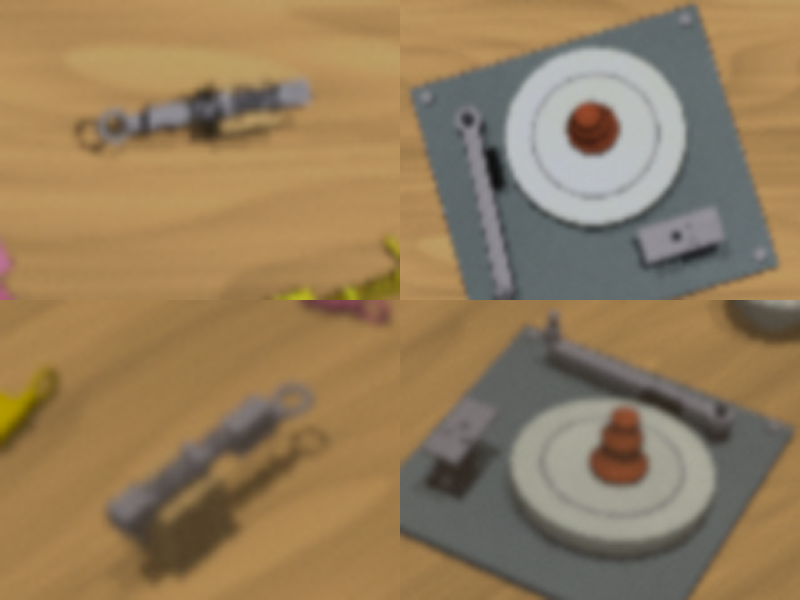

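The crops confirm the grey spring: ring eye at about (403,215), tab at about (413,213), hook block at about (438,208), all on the rest. On the turntable the hole is at about (312.6,201.4), and the post is at the arm's near end at about (263,216). Next I'll compute positions.

```bash
python3 - <<'E'
from h import *
c=shot('top')
P=lambda u,v,z:ray(c,u,v,z)
eye=P(403,214.8,41);hk=P(438.6,208.4,55);hole=P(312.6,201.4,62);post=P(263,216,71);fig=P(290,170,90);wh=P(290,173,40)
for n,p in dict(eye=eye,hook=hk,hole=hole,post=post,fig=fig,wh=wh).items(): print(n,p.round(1))
d=eye-hk; a=np.degrees(np.arctan2(d[1],d[0])); d2=post-hole;b=np.degrees(np.arctan2(d2[1],d2[0]))
print('spring dir',a,np.hypot(*d[:2]),'line',b,np.hypot(*d2[:2]))
q=(eye[:2]-d[:2]/np.hypot(*d[:2])*32); print('tab',q)
n=np.array([-np.sin(np.radians(b)),np.cos(np.radians(b))]); print('fig off',n@(fig-hole)[:2], n@(wh-hole)[:2])
w=viewer.camera('wrist'); print(np.array(w['tool_from_camera']).round(3).tolist(),np.array(w['mtx']).tolist())
E
```

```text
eye [ 510.5 -265.8   41. ]
hook [ 528.2 -378.5   55. ]
hole [555.   28.1  62. ]
post [508.1 187.1  71. ]
fig [653.6  99.1  90. ]
wh [655.6 103.9  40. ]
spring dir 98.94836475969737 114.07160510457547 line 106.42475384146452 165.74840819618046
tab [ 515.44393506 -297.44440334]
fig off -114.6890787223476 -117.90515742987063
[[0.0, -0.97, -0.243, 66.779], [1.0, 0.0, -0.001, -0.137], [0.001, -0.243, 0.97, -166.628], [0.0, 0.0, 0.0, 1.0]] [[281.68781687590473, 0.0, 318.82464280870744], [0.0, 281.68781687590473, 200.29100328779452], [0.0, 0.0, 1.0]]
```

Request:
servo_tool(
  steps=[
    {"travel": [0,0,0],"rot": [0,0,0.137]},
    {"travel": [0,0,0],"rot": [0,0,0.137]},
    {"travel": [0,0,0],"rot": [0,0,0.137]},
    {"travel": [0,0,0],"rot": [0,0,0.137]},
    {"travel": [0,0,0],"rot": [0,0,0.137]},
    {"travel": [0,0,0],"rot": [0,0,0.137]},
    {"travel": [0,0,0],"rot": [0,0,0.137]},
    {"travel": [0,0,0],"rot": [0,0,0.137]},
  ],
)

```text
clock: 1.0
ee_pos: [201.0, 617.9, 218.3]
tcp_rot: [-180.0, 0.0, 98.9]
ft_force: [-0.0, 0.2, -0.2]
gripper_width: 92.8
finger_force: 0.0
```

Request:
servo_tool(
  steps=[
    {"travel": [-0.0397,0.0176,0.0043],"rot": [0,0,0]},
    {"travel": [-0.0397,0.0176,0.0043],"rot": [0,0,0]},
    {"travel": [-0.0397,0.0176,0.0043],"rot": [0,0,0]},
    {"travel": [-0.0397,0.0176,0.0043],"rot": [0,0,0]},
    {"travel": [-0.0397,0.0176,0.0043],"rot": [0,0,0]},
    {"travel": [-0.0397,0.0176,0.0043],"rot": [0,0,0]},
    {"travel": [-0.0397,0.0176,0.0043],"rot": [0,0,0]},
    {"travel": [-0.0397,0.0176,0.0043],"rot": [0,0,0]},
    {"travel": [-0.0397,0.0176,0.0043],"rot": [0,0,0]},
    {"travel": [-0.0397,0.0176,0.0043],"rot": [0,0,0]},
    {"travel": [-0.0397,0.0176,0.0043],"rot": [0,0,0]},
    {"travel": [-0.0397,0.0176,0.0043],"rot": [0,0,0]},
    {"travel": [-0.0397,0.0176,0.0043],"rot": [0,0,0]},
    {"travel": [-0.0397,0.0176,0.0043],"rot": [0,0,0]},
    {"travel": [0,0,0],"rot": [0,0,0]},
    {"travel": [0,0,0],"rot": [0,0,0]},
    {"travel": [0,0,0],"rot": [0,0,0]},
  ],
)

```text
clock: 2.7
ee_pos: [532.3, 110.3, 158.3]
tcp_rot: [-180.0, -0.1, 99.3]
ft_force: [0.3, -0.1, 0.0]
gripper_width: 93.1
finger_force: 0.0
```

```bash
cat >> h.py <<'E'
from scipy.spatial.transform import Rotation as Rn
def toolT(s=None):
    s=s or env.state(); T=np.eye(4); T[:3,:3]=Rn.from_euler('xyz',s['tcp_rot'],degrees=True).as_matrix(); T[:3,3]=s['ee_pos']; return T
def wrist(f=None):
    T=toolT(); c=shot('wrist',f); return c,T@np.array(c['tool_from_camera'])
def proj(c,W,p):
    q=np.linalg.inv(W)@np.append(p,1); q=np.array(c['mtx'])@q[:3]; return q[:2]/q[2]
E
python3 - <<'E'
from h import *
s=env.state();print(s['clock'],s['ee_pos'],s['tcp_rot'],s['joint_positions'].round(1),s['ft_force'])
c,W=wrist('w1.png'); np.save('w1.npy',W)
print(proj(c,W,[555,28,62]),proj(c,W,[508,187,71]))
E
```

```text
2.7 [532.29733619 110.29229686 158.2775932 ] [-1.79950873e+02 -7.37231495e-02  9.92979382e+01] [-24.7  30.5  16.3 104.  -11.3  47.    6.5] [ 0.26088985 -0.11139697  0.01529484]
[327.6378058  280.57561015] [305.43614802 114.29269717]
```

View pics/w1.png

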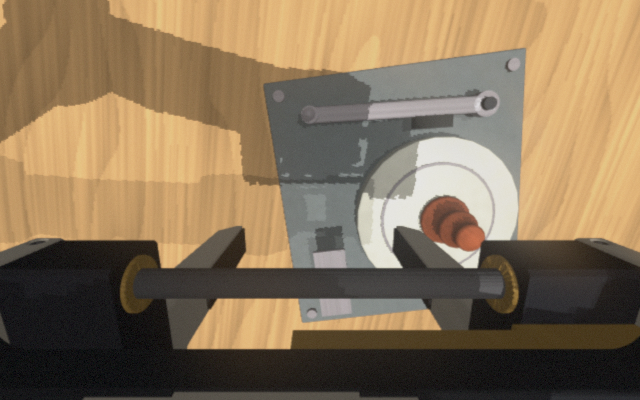

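The wrist view shows the post head at about (308,114). The gripper bar hides part of the bracket plate at (330,280), so I'll step back towards the bracket to see the hole.

Request:
servo_tool(
  steps=[
    {"travel": [-0.04,0.0,0],"rot": [0,0,0]},
    {"travel": [-0.04,0.005,0],"rot": [0,0,0]},
    {"travel": [0,0,0],"rot": [0,0,0]},
    {"travel": [0,0,0],"rot": [0,0,0]},
  ],
)

```text
clock: 3.15
ee_pos: [550.5, 31.2, 158.6]
tcp_rot: [-180.0, -0.0, 99.2]
ft_force: [-0.7, 0.5, -0.4]
gripper_width: 93.1
finger_force: 0.0
```

```bash
python3 - <<'E'
from h import *
c,W=wrist('w2.png'); np.save('w2.npy',W); print(W[:3,3])
u,v=proj(c,W,[555,28,62]); print(u,v)
im=c['frame'][:,:,::-1]; u,v=int(u),int(v)
im1=cv2.imread('pics/w1.png')
A=cv2.resize(im[v-40:v+40,u-50:u+50],(500,400),interpolation=cv2.INTER_CUBIC)
B=cv2.resize(im1[84:144,278:338],(300,300),interpolation=cv2.INTER_CUBIC)
o=np.zeros((400,800,3),np.uint8);o[:,:500]=A;o[:300,500:]=B
cv2.imwrite('pics/c2.png',o); print(u-50,v-40)
W1=np.load('w1.npy'); print('post',ray(c,308,114,71,W1))
E
```

```text
[539.84759726  96.90836971 325.24012445]
322.8607457965837 204.89841172792433
272 164
post [510.14811055 187.59694537  71.        ]
```

View pics/c2.png

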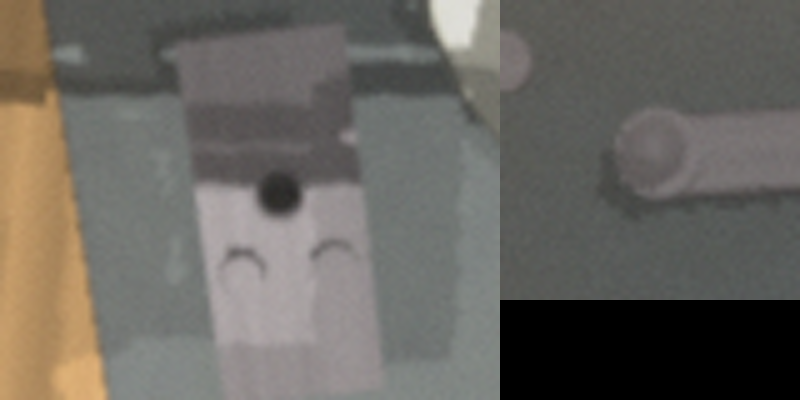

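The crop shows the hole at (328.0,202.8), clearly dark in the plate, and the post head at (308.6,114.2) in the earlier frame.

```bash
python3 - <<'E'
from h import *
c=shot('wrist')
h=ray(c,328,202.8,62,np.load('w2.npy'));p=ray(c,308.6,114.2,71,np.load('w1.npy'))
d=p-h; print(h,p,np.hypot(*d[:2]),np.degrees(np.arctan2(d[1],d[0])))
s=env.state(); print(s['ee_pos'],s['tcp_rot'])
T=toolT(s)
for t in ([518,-290,158],[518,-290,110]): print((T[:3,:3].T@(np.array(t)-T[:3,3])).round(1))
E
```

```text
[559.55631154  30.86058184  62.        ] [510.68461247 187.51723165  71.        ] 164.10286072657723 107.32619672833364
[550.21411391  33.22363928 158.3653066 ] [-1.79976288e+02 -1.02870290e-01  9.93886201e+01]
[-3.136e+02 -8.450e+01 -2.000e-01]
[-313.7  -84.5   47.8]
```

Request:
servo_tool(
  steps=[
    {"travel": [-0.045,-0.0121,0],"rot": [0,0,0]},
    {"travel": [-0.045,-0.0121,0],"rot": [0,0,0]},
    {"travel": [-0.045,-0.0121,0],"rot": [0,0,0]},
    {"travel": [-0.045,-0.0121,0],"rot": [0,0,0]},
    {"travel": [-0.045,-0.0121,0.01],"rot": [0,0,0]},
    {"travel": [-0.045,-0.0121,0.02],"rot": [0,0,0]},
    {"travel": [-0.044,-0.0121,0.018],"rot": [0,0,0]},
    {"travel": [0,0,0],"rot": [0,0,0]},
    {"travel": [0,0,0],"rot": [0,0,0]},
    {"travel": [0,0,0],"rot": [0,0,0]},
  ],
)

```text
clock: 4.25
ee_pos: [518.7, -289.2, 110.8]
tcp_rot: [179.9, -0.1, 99.4]
ft_force: [-0.1, -0.6, -0.1]
gripper_width: 93.2
finger_force: 0.0
```

```bash
python3 - <<'E'
from h import *
c,W=wrist('w3.png'); np.save('w3.npy',W); s=env.state(); print(s['ee_pos'],s['tcp_rot'],s['joint_positions'].round(1))
print(proj(c,W,[515.4,-297.4,59]),proj(c,W,[510,-266,43]))
E
```

```text
[ 518.83991918 -289.16815376  111.0747007 ] [ 1.79920308e+02 -8.74756424e-02  9.94480425e+01] [ 18.5  37.8  14.   98.5 -12.2  45.2  47.7]
[313.08382664 223.44497388] [313.02419108 181.47951236]
```

View pics/w3.png

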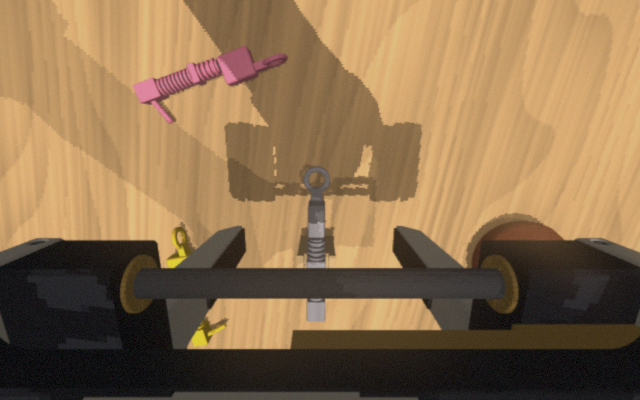

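The close view shows the eye at (317,179), the tab at about (316,215) and the hook block end at (316,321), lying nearly along tool x. The pink and yellow look-alikes are well clear.

```bash
python3 - <<'E'
from h import *
c=shot('wrist');W=np.load('w3.npy')
im=cv2.imread('pics/w3.png').astype(int); 
# ring centre & tab/hook mid columns by low saturation
hsv=cv2.cvtColor(im.astype(np.uint8),cv2.COLOR_BGR2HSV); m=(hsv[:,:,1]<70)
for r in (170,179,188,202,210,218,226,304,312,318):
    x=np.where(m[r,290:345])[0]+290; print(r,x.min() if len(x) else None,x.max() if len(x) else None,x.mean() if len(x) else None)
e=ray(c,317,179,41,W);k=ray(c,316.3,321,61,W); d=e-k
print(e,k,np.hypot(*d[:2]),np.degrees(np.arctan2(d[1],d[0])))
t=e-d/np.hypot(*d[:2])*32; t[2]=28; print(t)
T=toolT(); print((T[:3,:3].T@(t-T[:3,3])).round(1))
E
```

```text
170 308 325 316.5
179 304 329 316.5
188 307 325 316.0
202 310 323 316.5
210 309 324 316.5
218 309 324 316.5
226 308 324 316.0
304 307 324 315.5
312 307 324 315.5
318 307 324 315.5
[ 513.01322867 -263.69965932   41.        ] [ 532.59888663 -386.13149523   61.        ] 123.9885173806055 99.08870916773961
[ 518.0680601  -295.29789787   28.        ]
[-5.7 -1.8 83.2]
```

Request:
servo_tool(
  fingers=0.045,
  steps=[
    {"travel": [-0.002,-0.001,0.014],"rot": [0,0,0]},
    {"travel": [-0.002,-0.001,0.014],"rot": [0,0,0]},
    {"travel": [-0.0017,0,0.014],"rot": [0,0,0]},
    {"travel": [0,0,0.014],"rot": [0,0,0]},
    {"travel": [0,0,0.014],"rot": [0,0,0]},
    {"travel": [0,0,0.013],"rot": [0,0,0]},
    {"travel": [0,0,0],"rot": [0,0,0]},
    {"travel": [0,0,0],"rot": [0,0,0]},
  ],
)

```text
clock: 5.15
ee_pos: [516.1, -298.4, 27.4]
tcp_rot: [-180.0, -0.0, 99.2]
ft_force: [-0.1, -0.5, -0.6]
gripper_width: 45.3
finger_force: 0.0
```

Request:
servo_tool(
  fingers=0.0,
  steps=[
    {"travel": [0,0,0],"rot": [0,0,0]},
    {"travel": [0,0,0],"rot": [0,0,0]},
    {"travel": [0,0,0],"rot": [0,0,0]},
    {"travel": [0,0,0],"rot": [0,0,0]},
    {"travel": [0,0,0],"rot": [0,0,0]},
    {"travel": [0,0,0],"rot": [0,0,0]},
  ],
)

```text
clock: 5.75
ee_pos: [516.4, -298.4, 28.1]
tcp_rot: [180.0, 0.0, 99.2]
ft_force: [0.2, 1.0, 1.7]
gripper_width: 13.8
finger_force: 29.9
```

Request:
servo_tool(
  steps=[
    {"travel": [0,0,-0.01],"rot": [0,0,0]},
    {"travel": [0,0,-0.02],"rot": [0,0,0]},
    {"travel": [0,0,-0.03],"rot": [0,0,0]},
    {"travel": [0,0,-0.03],"rot": [0,0,0]},
    {"travel": [0,0,-0.01],"rot": [0,0,0]},
    {"travel": [0,0,0],"rot": [0,0,0]},
    {"travel": [0,0,0],"rot": [0,0,0]},
    {"travel": [0,0,0],"rot": [0,0,0]},
  ],
)

```text
clock: 6.55
ee_pos: [515.1, -297.5, 126.0]
tcp_rot: [-179.8, -0.1, 99.2]
ft_force: [1.0, -0.2, -0.1]
gripper_width: 14.0
finger_force: 29.9
```

```bash
python3 - <<'E'
from h import *
c,W=wrist('w4.png'); np.save('w4.npy',W); s=env.state(); print(s['ee_pos'],s['tcp_rot'],s['ft_force'])
E
```

```text
[ 515.18099145 -297.69939665  126.06067816] [-1.79843022e+02 -1.21639497e-01  9.91662252e+01] [ 0.0992352  -0.08042354 -1.73359423]
```

View pics/w4.png

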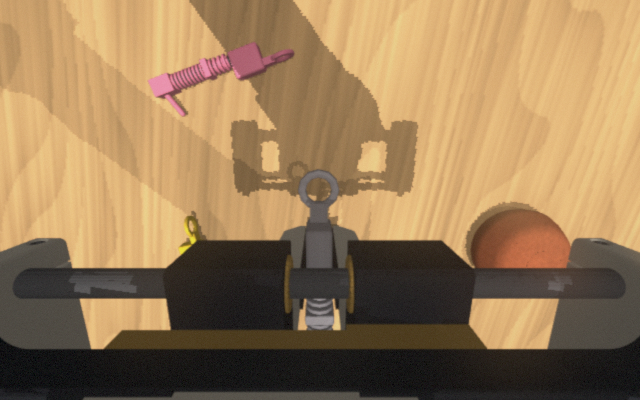

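The spring is held and lifted clear of the rest, with the eye at about (319,188) in front of the fingers. I'll compute its offset in the tool frame.

```bash
python3 - <<'E'
from h import *
c=shot('wrist'); TC=np.array(c['tool_from_camera'])
im=cv2.imread('pics/w4.png'); hsv=cv2.cvtColor(im,cv2.COLOR_BGR2HSV); m=((hsv[:,:,1]<60)).astype(np.uint8)
for r in range(166,226,4):
    x=np.where(m[r,285:350])[0]+285; print(r,x.min() if len(x) else None,x.max() if len(x) else None)
x=np.where(m[140:230,318])[0]+140;print(x)
for v in (187,188,189): print(ray(c,319,v,-13,TC).round(1))
print(ray(c,319,230,-31,TC).round(1))
E
```

```text
166 None None
170 315 321
174 306 330
178 302 334
182 300 336
186 299 337
190 298 338
194 300 337
198 301 335
202 304 332
206 308 328
210 311 326
214 311 326
218 310 326
222 308 329
[170 171 172 173 174 175 176 201 202 203 204 205 206 207 208 209 210 211
 212 213 214 215 216 217 218 219 220 221 222 223 224 225 226 227 228 229]
[ 35.8   0.1 -13. ]
[ 35.2   0.1 -13. ]
[ 34.6   0.1 -13. ]
[ 17.    0.1 -31. ]
```

Request:
servo_tool(
  steps=[
    {"travel": [0.02,0.0045,-0.005],"rot": [0,0,0]},
    {"travel": [0.04,0.009,0],"rot": [0,0,0]},
    {"travel": [0.045,0.01,0],"rot": [0,0,0]},
    {"travel": [0.045,0.01,0],"rot": [0,0,0]},
    {"travel": [0.045,0.01,0],"rot": [0,0,0]},
    {"travel": [0.045,0.01,0],"rot": [0,0,0]},
    {"travel": [0.045,0.01,0],"rot": [0,0,0]},
    {"travel": [0.045,0.01,0],"rot": [0,0,0]},
    {"travel": [0.04,0.008,0],"rot": [0,0,0]},
    {"travel": [0.02,0.0045,0],"rot": [0,0,0]},
    {"travel": [0,0,0],"rot": [0,0,-0.07]},
    {"travel": [0,0,0],"rot": [0,0,-0.072]},
    {"travel": [0,0,0.015],"rot": [0,0,0]},
    {"travel": [0,0,0.02],"rot": [0,0,0]},
    {"travel": [0,0,0.01],"rot": [0,0,0]},
    {"travel": [0,0,0],"rot": [0,0,0]},
    {"travel": [0,0,0],"rot": [0,0,0]},
    {"travel": [0,0,0],"rot": [0,0,0]},
  ],
)

```text
clock: 8.45
ee_pos: [539.6, 100.4, 88.4]
tcp_rot: [179.9, 0.0, 107.3]
ft_force: [0.1, -0.3, -0.9]
gripper_width: 14.3
finger_force: 29.9
```

```bash
cat >> h.py <<'E'
def todo(t):
    s=env.state();T=toolT(s);print(s['clock'],s['ee_pos'].round(1),s['tcp_rot'].round(2),s['ft_force'].round(2)); print('tool delta',(T[:3,:3].T@(np.array(t)-T[:3,3])).round(1))
E
python3 - <<'E'
from h import *
todo([537.5,101.6,74])
c,W=wrist('w5.png'); np.save('w5.npy',W)
# eye row/col and post prediction
print(proj(c,W,[510.7,187.5,71]))
E
```

```text
8.45 [539.6 100.4  88.4] [1.7992e+02 2.0000e-02 1.0729e+02] [ 0.07 -0.26 -0.91]
tool delta [ 1.8 -1.6 14.4]
[316.04972407  87.29415324]
```

Request:
servo_tool(
  steps=[
    {"travel": [0.0018,-0.0016,0.005],"rot": [0,0,0]},
    {"travel": [0,0,0.008],"rot": [0,0,0]},
    {"travel": [0,0,0.004],"rot": [0,0,0]},
    {"travel": [0,0,0],"rot": [0,0,0]},
    {"travel": [0,0,0],"rot": [0,0,0]},
    {"travel": [0,0,0],"rot": [0,0,0]},
  ],
)

```text
clock: 9.1
ee_pos: [537.0, 101.5, 70.8]
tcp_rot: [180.0, 0.0, 107.3]
ft_force: [-0.2, 0.8, -1.2]
gripper_width: 13.7
finger_force: 29.9
```

```bash
python3 - <<'E'
from h import *
p=[];f=[]
for i in range(4): viewer.camera('wrist'); s=env.state(); p.append(s['ee_pos']); f.append(s['ft_force'])
print(np.round(p,1),np.mean(p,0).round(2),np.round(f,1))
todo([537.5,101.6,66])
E
```

```text
[[537.1 101.6  70.9]
 [537.  101.6  70.9]
 [537.  101.6  70.9]
 [537.  101.6  70.9]] [537.03 101.59  70.91] [[ 0.8  0.6 -0.7]
 [ 0.3 -0.9 -1.7]
 [-0.9 -0.3 -1.2]
 [-0.1  0.2 -0.9]]
9.3 [537.  101.6  70.9] [179.98   0.   107.31] [-0.12  0.18 -0.93]
tool delta [-0.2  0.5  4.9]
```

Request:
servo_tool(
  steps=[
    {"travel": [0,0.0004,0.001],"rot": [0,0,0]},
    {"travel": [0,0,0.001],"rot": [0,0,0]},
    {"travel": [0,0,0.001],"rot": [0,0,0]},
    {"travel": [0,0,0.001],"rot": [0,0,0]},
    {"travel": [0,0,0],"rot": [0,0,0]},
    {"travel": [0,0,0],"rot": [0,0,0]},
  ],
)

```text
clock: 9.9
ee_pos: [537.2, 101.7, 66.7]
tcp_rot: [-180.0, 0.0, 107.3]
ft_force: [-0.5, -0.7, -1.3]
gripper_width: 13.7
finger_force: 29.9
```

Request:
servo_tool(
  steps=[
    {"travel": [0,0,0.001],"rot": [0,0,0]},
    {"travel": [0,0,0],"rot": [0,0,0]},
    {"travel": [0,0,0],"rot": [0,0,0]},
  ],
)

```text
clock: 10.2
ee_pos: [537.2, 101.7, 65.7]
tcp_rot: [-180.0, 0.0, 107.3]
ft_force: [0.2, 0.1, -0.7]
gripper_width: 13.9
finger_force: 29.9
```

Request:
servo_tool(
  steps=[
    {"travel": [0.0003,0,0.001],"rot": [0,0,0]},
    {"travel": [0.0004,0,0.001],"rot": [0,0,0]},
    {"travel": [0,0,0],"rot": [0,0,0]},
    {"travel": [0,0,0],"rot": [0,0,0]},
  ],
)

```text
clock: 10.6
ee_pos: [537.0, 102.4, 63.7]
tcp_rot: [-180.0, 0.0, 107.3]
ft_force: [0.4, -0.5, -0.9]
gripper_width: 13.9
finger_force: 29.9
```

Request:
servo_tool(
  steps=[
    {"travel": [0.0003,0,0.001],"rot": [0,0,0]},
    {"travel": [0.0004,0,0.001],"rot": [0,0,0]},
    {"travel": [0,0,0],"rot": [0,0,0]},
    {"travel": [0,0,0],"rot": [0,0,0]},
  ],
)

```text
clock: 11.0
ee_pos: [536.8, 103.1, 61.7]
tcp_rot: [-180.0, 0.0, 107.3]
ft_force: [0.0, -0.1, -1.6]
gripper_width: 13.8
finger_force: 29.9
```

The hook is in the hole with no contact force. I'll continue along the slant.

Request:
servo_tool(
  steps=[
    {"travel": [0.0007,0,0.002],"rot": [0,0,0]},
    {"travel": [0.0007,0,0.002],"rot": [0,0,0]},
    {"travel": [0.0007,0,0.002],"rot": [0,0,0]},
    {"travel": [0,0,0],"rot": [0,0,0]},
    {"travel": [0,0,0],"rot": [0,0,0]},
  ],
)

```text
clock: 11.5
ee_pos: [536.1, 105.1, 55.6]
tcp_rot: [-180.0, 0.0, 107.3]
ft_force: [0.1, 0.1, -1.3]
gripper_width: 13.8
finger_force: 29.9
```

Request:
servo_tool(
  steps=[
    {"travel": [0.0007,0,0.002],"rot": [0,0,0]},
    {"travel": [0.0007,0,0.002],"rot": [0,0,0]},
    {"travel": [0.0007,0,0.002],"rot": [0,0,0]},
    {"travel": [0,0,0],"rot": [0,0,0]},
    {"travel": [0,0,0],"rot": [0,0,0]},
  ],
)

```text
clock: 12.0
ee_pos: [535.5, 107.1, 49.6]
tcp_rot: [-180.0, 0.0, 107.3]
ft_force: [0.2, 0.2, -0.3]
gripper_width: 13.8
finger_force: 29.9
```

Request:
servo_tool(
  steps=[
    {"travel": [0.0003,0,0.001],"rot": [0,0,0]},
    {"travel": [0.0003,0,0.001],"rot": [0,0,0]},
    {"travel": [0,0,0],"rot": [0,0,0]},
    {"travel": [0,0,0],"rot": [0,0,0]},
  ],
)

```text
clock: 12.4
ee_pos: [535.4, 107.6, 47.7]
tcp_rot: [-180.0, 0.0, 107.3]
ft_force: [1.1, -0.2, -0.6]
gripper_width: 14.2
finger_force: 29.9
```

Request:
servo_tool(
  steps=[
    {"travel": [0.0003,0,0.001],"rot": [0,0,0]},
    {"travel": [0,0,0],"rot": [0,0,0]},
    {"travel": [0,0,0],"rot": [0,0,0]},
  ],
)

```text
clock: 12.7
ee_pos: [535.2, 107.9, 46.7]
tcp_rot: [-180.0, 0.0, 107.3]
ft_force: [0.2, -0.0, -1.9]
gripper_width: 13.8
finger_force: 29.9
```

Request:
servo_tool(
  steps=[
    {"travel": [0.0002,0,0.001],"rot": [0,0,0]},
    {"travel": [0,0,0],"rot": [0,0,0]},
    {"travel": [0,0,0],"rot": [0,0,0]},
  ],
)

```text
clock: 13.0
ee_pos: [535.2, 108.1, 45.7]
tcp_rot: [-180.0, 0.0, 107.3]
ft_force: [-0.4, -0.8, -1.3]
gripper_width: 13.7
finger_force: 29.9
```

Request:
servo_tool(
  steps=[
    {"travel": [0,0,0.0005],"rot": [0,0,0]},
    {"travel": [0,0,0],"rot": [0,0,0]},
    {"travel": [0,0,0],"rot": [0,0,0]},
  ],
)

```text
clock: 13.3
ee_pos: [535.3, 108.1, 45.3]
tcp_rot: [180.0, 0.0, 107.3]
ft_force: [0.5, 1.3, -1.1]
gripper_width: 13.7
finger_force: 29.9
```

```bash
python3 - <<'E'
from h import *
c,W=wrist('w6.png'); np.save('w6.npy',W); s=env.state(); print(s['ee_pos'].round(1),s['ft_force'].round(1))
u,v=proj(c,W,[510.7,187.5,71]); print(u,v)
cv2.imwrite('pics/c6.png',cv2.resize(c['frame'][20:220,220:420,::-1],(600,600),interpolation=cv2.INTER_CUBIC))
E
```

```text
[535.3 108.1  45.3] [ 0.9 -0.1  0.2]
319.17337408880894 93.68760817843891
```

View pics/c6.png

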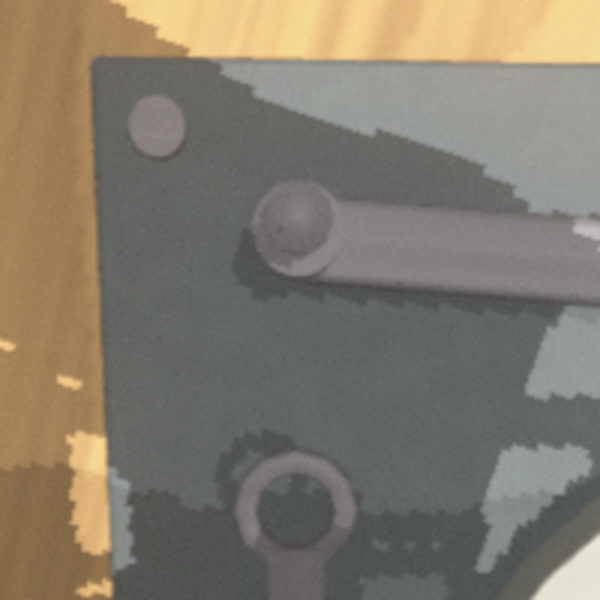

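The hook is home. The crop shows the post head at (319.3,92.3) and the eye at (318.7,186.7), so they are laterally aligned. I'll compute the remaining stretch and tilt the eye up about the hook.

```bash
python3 - <<'E'
from h import *
c=shot('wrist');W=np.load('w6.npy');T=toolT();I=np.linalg.inv(T)
p=ray(c,319.3,92.3,71,W); e=ray(c,318.7,186.7,58.3,W); print(p,e)
print('tool post',(I@np.append(p,1)).round(1),'eye',(I@np.append(e,1)).round(1))
E
```

```text
[510.57383611 188.1044406   71.        ] [524.51215438 142.40150356  58.3       ]
tool post [ 83.7   0.2 -25.8   1. ] eye [ 35.9  -0.1 -13.1   1. ]
```

Request:
servo_tool(
  steps=[
    {"travel": [0.0003,0,-0.0021],"rot": [0,0.02,0]},
    {"travel": [0.0003,0,-0.0021],"rot": [0,0.02,0]},
    {"travel": [0.0003,0,-0.0021],"rot": [0,0.02,0]},
    {"travel": [0.0003,0,-0.0021],"rot": [0,0.02,0]},
    {"travel": [0.0003,0,-0.0021],"rot": [0,0.02,0]},
    {"travel": [0,0,0],"rot": [0,0,0]},
    {"travel": [0,0,0],"rot": [0,0,0]},
    {"travel": [0,0,0],"rot": [0,0,0]},
  ],
)

```text
clock: 14.2
ee_pos: [535.0, 108.8, 55.7]
tcp_rot: [-180.0, -5.7, 107.3]
ft_force: [-0.4, -1.9, -2.1]
gripper_width: 13.6
finger_force: 29.9
```

Request:
servo_tool(
  steps=[
    {"travel": [0.002,0,0],"rot": [0,0,0]},
    {"travel": [0.003,0,0],"rot": [0,0,0]},
    {"travel": [0.003,0,0],"rot": [0,0,0]},
    {"travel": [0.002,0,0],"rot": [0,0,0]},
    {"travel": [0,0,0],"rot": [0,0,0]},
    {"travel": [0,0,0],"rot": [0,0,0]},
  ],
)

```text
clock: 14.8
ee_pos: [532.0, 118.3, 56.8]
tcp_rot: [-180.0, -5.7, 107.3]
ft_force: [0.5, -4.5, -1.5]
gripper_width: 13.5
finger_force: 29.9
```

```bash
cat >> h.py <<'E'
def eye(n=1):
    s=env.state();T=toolT(s);e=(T@[35.4,0,-13,1])[:3];p=np.array([510.6,187.9,71])
    x=np.array([np.cos(np.radians(107.3)),np.sin(np.radians(107.3))]);y=np.array([x[1],-x[0]])
    print(s['clock'],'tcp',s['ee_pos'].round(1),s['tcp_rot'].round(1),'F',s['ft_force'].round(1),'eye',e.round(1),'to post along/side(tool y)',((p-e)[:2]@x).round(1),((p-e)[:2]@y).round(1))
E
python3 -c "
from h import *
eye()"
```

```text
14.8 tcp [532.  118.3  56.8] [-180.    -5.7  107.3] F [ 0.5 -4.5 -1.5] eye [521.9 150.7  73.2] to post along/side(tool y) 38.9 0.2
```

Request:
servo_tool(
  steps=[
    {"travel": [0.003,0,0],"rot": [0,0,0]},
    {"travel": [0.005,0,0],"rot": [0,0,0]},
    {"travel": [0.005,0,0],"rot": [0,0,0]},
    {"travel": [0.004,0,0],"rot": [0,0,0]},
    {"travel": [0.003,0,0],"rot": [0,0,0]},
    {"travel": [0,0,0],"rot": [0,0,0]},
    {"travel": [0,0,0],"rot": [0,0,0]},
  ],
)

```text
clock: 15.5
ee_pos: [526.2, 136.8, 58.7]
tcp_rot: [-180.0, -5.6, 107.3]
ft_force: [1.6, -6.5, -2.4]
gripper_width: 14.0
finger_force: 29.9
```

Request:
servo_tool(
  steps=[
    {"travel": [0.003,0,0],"rot": [0,0,0]},
    {"travel": [0.005,0,0],"rot": [0,0,0]},
    {"travel": [0.005,0,0],"rot": [0,0,0]},
    {"travel": [0.004,0,0],"rot": [0,0,0]},
    {"travel": [0.002,0,0],"rot": [0,0,0]},
    {"travel": [0,0,0],"rot": [0,0,0]},
    {"travel": [0,0,0],"rot": [0,0,0]},
  ],
)

```text
clock: 16.2
ee_pos: [521.0, 153.4, 60.5]
tcp_rot: [180.0, -5.5, 107.2]
ft_force: [1.6, -6.8, -2.8]
gripper_width: 13.9
finger_force: 29.9
```

```bash
python3 - <<'E'
from h import *
eye()
c,W=wrist('w7.png'); np.save('w7.npy',W)
print('post',proj(c,W,[510.6,187.9,71]),'eye',proj(c,W,(toolT()@[35.4,0,-13,1])[:3]))
cv2.imwrite('pics/c7.png',cv2.resize(c['frame'][140:240,270:370,::-1],(600,600),interpolation=cv2.INTER_CUBIC))
E
```

```text
16.2 tcp [521.  153.4  60.5] [180.   -5.5 107.2] F [ 1.6 -6.8 -2.8] eye [510.9 185.9  76.8] to post along/side(tool y) 2.0 0.3
post [319.36592575 183.18648862] eye [318.88275096 187.85386199]
```

View pics/c7.png

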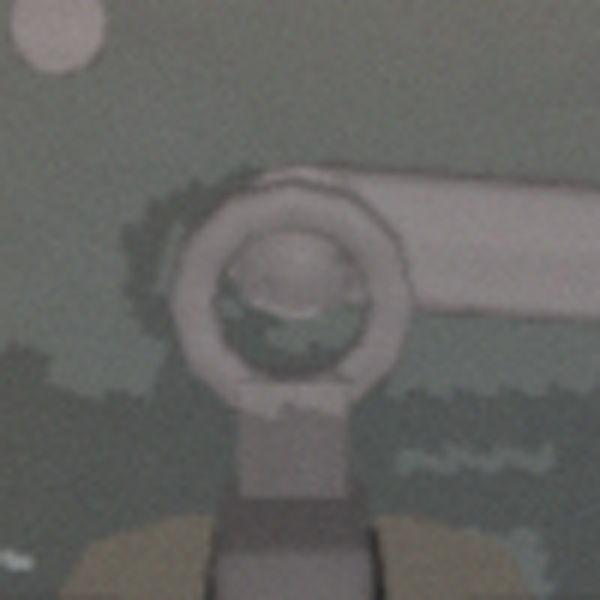

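The crop shows the eye centred at about (318.3,190.7) and the post head at about (318.3,183.8). They are laterally centred, and the eye needs about 3 mm more along the spring.

Request:
servo_tool(
  steps=[
    {"travel": [0.0017,0,0],"rot": [0,0,0]},
    {"travel": [0.0017,0,0],"rot": [0,0,0]},
    {"travel": [0,0,0],"rot": [0,0,0]},
    {"travel": [0,0,0],"rot": [0,0,0]},
    {"travel": [0,0,0],"rot": [0,0,0]},
  ],
)

```text
clock: 16.75
ee_pos: [520.1, 156.3, 60.8]
tcp_rot: [180.0, -5.5, 107.2]
ft_force: [2.5, -8.1, -2.3]
gripper_width: 13.9
finger_force: 29.9
```

```bash
python3 - <<'E'
from h import *
eye()
c,W=wrist('w8.png')
for f in ('w7','w8'):
    g=cv2.GaussianBlur(cv2.cvtColor(cv2.imread(f'pics/{f}.png'),cv2.COLOR_BGR2GRAY),(3,3),0)
    print(f,[(r,int(g[r,316:321].mean())) for r in range(168,210)])
    for r in (184,188,192): print(r,[int(x) for x in g[r,298:340]])
E
```

```text
16.75 tcp [520.1 156.3  60.8] [180.   -5.5 107.2] F [ 2.5 -8.1 -2.3] eye [510.  188.7  77.1] to post along/side(tool y) -1.0 0.3
w7 [(168, 115), (169, 114), (170, 108), (171, 115), (172, 125), (173, 128), (174, 125), (175, 120), (176, 116), (177, 112), (178, 113), (179, 119), (180, 124), (181, 126), (182, 126), (183, 124), (184, 122), (185, 120), (186, 117), (187, 114), (188, 113), (189, 112), (190, 115), (191, 118), (192, 115), (193, 105), (194, 100), (195, 100), (196, 100), (197, 98), (198, 92), (199, 86), (200, 83), (201, 81), (202, 84), (203, 98), (204, 114), (205, 122), (206, 120), (207, 112), (208, 106), (209, 102)]
184 [100, 101, 108, 116, 120, 120, 118, 115, 107, 101, 103, 106, 107, 109, 113, 115, 116, 117, 119, 121, 123, 125, 125, 124, 123, 121, 118, 114, 110, 105, 102, 103, 108, 113, 117, 121, 122, 121, 117, 114, 120, 128]
188 [102, 111, 119, 123, 124, 124, 120, 110, 96, 88, 88, 93, 101, 107, 109, 111, 111, 110, 111, 113, 114, 114, 114, 114, 114, 114, 112, 111, 109, 108, 110, 111, 110, 112, 118, 122, 123, 124, 124, 121, 117, 121]
192 [94, 107, 116, 121, 123, 123, 119, 109, 
[... 590 characters left out ...]
, 114), (205, 122), (206, 123), (207, 120), (208, 114), (209, 106)]
184 [99, 101, 109, 116, 119, 119, 119, 115, 110, 107, 106, 106, 108, 111, 114, 116, 118, 119, 120, 121, 123, 123, 122, 122, 121, 119, 117, 114, 105, 99, 97, 99, 104, 112, 117, 120, 121, 121, 118, 116, 121, 128]
188 [101, 110, 118, 122, 123, 123, 120, 110, 98, 96, 102, 106, 108, 110, 113, 115, 116, 118, 121, 124, 126, 128, 127, 126, 123, 120, 118, 116, 114, 111, 112, 115, 115, 114, 118, 122, 123, 124, 123, 118, 116, 120]
192 [96, 108, 116, 120, 122, 122, 118, 107, 93, 87, 89, 94, 99, 104, 107, 107, 106, 107, 110, 113, 115, 115, 115, 115, 115, 113, 112, 111, 110, 111, 117, 118, 110, 106, 112, 117, 119, 120, 119, 116, 116, 122]
```

Request:
servo_tool(
  steps=[
    {"travel": [0.001,0,0],"rot": [0,0,0]},
    {"travel": [-0.0003,0,0.0013],"rot": [0,-0.01,0]},
    {"travel": [-0.0003,0,0.0013],"rot": [0,-0.01,0]},
    {"travel": [-0.0003,0,0.0013],"rot": [0,-0.01,0]},
    {"travel": [0,0,0],"rot": [0,0,0]},
    {"travel": [0,0,0],"rot": [0,0,0]},
    {"travel": [0,0,0],"rot": [0,0,0]},
  ],
)

```text
clock: 17.5
ee_pos: [519.9, 156.7, 57.0]
tcp_rot: [180.0, -3.8, 107.2]
ft_force: [2.3, -8.6, -2.0]
gripper_width: 13.6
finger_force: 29.9
```

```bash
python3 - <<'E'
from h import *
eye()
c,W=wrist('w9.png')
g=cv2.GaussianBlur(cv2.cvtColor(c['frame'],cv2.COLOR_RGB2GRAY),(3,3),0)
print([(r,int(g[r,316:321].mean())) for r in range(170,208)])
for r in (184,188,192): print(r,[int(x) for x in g[r,298:340]])
E
```

```text
17.5 tcp [519.9 156.7  57. ] [180.   -3.8 107.2] F [ 2.3 -8.6 -2. ] eye [509.7 189.6  72.3] to post along/side(tool y) -1.9 0.3
[(170, 102), (171, 114), (172, 125), (173, 129), (174, 126), (175, 122), (176, 117), (177, 114), (178, 115), (179, 117), (180, 114), (181, 115), (182, 117), (183, 119), (184, 120), (185, 122), (186, 122), (187, 123), (188, 124), (189, 125), (190, 125), (191, 124), (192, 122), (193, 119), (194, 116), (195, 113), (196, 111), (197, 109), (198, 102), (199, 93), (200, 85), (201, 83), (202, 84), (203, 92), (204, 101), (205, 103), (206, 102), (207, 102)]
184 [100, 102, 109, 117, 121, 121, 120, 117, 113, 111, 108, 106, 105, 106, 109, 113, 117, 118, 119, 121, 121, 121, 121, 121, 121, 120, 119, 118, 113, 106, 101, 100, 105, 113, 119, 121, 122, 122, 119, 117, 122, 129]
188 [98, 110, 120, 124, 126, 126, 121, 112, 103, 102, 105, 106, 108, 111, 115, 117, 119, 120, 122, 124, 125, 126, 126, 125, 124, 123, 121, 119, 118, 116, 113, 110, 107, 108, 116, 123, 125, 126, 125, 121, 116, 119]
192 [98, 109, 118, 122, 124, 124, 119, 106, 94, 92, 97, 103, 106, 109, 111, 112, 114, 117, 120, 121, 122, 124, 124, 123, 121, 119, 117, 116, 115, 111, 104, 99, 98, 104, 114, 119, 121, 123, 122, 119, 118, 122]
```

Request:
servo_tool(
  steps=[
    {"travel": [0.0002,0,0.0013],"rot": [0,-0.01,0]},
    {"travel": [-0.0001,0,0.0013],"rot": [0,-0.01,0]},
    {"travel": [0,0,0],"rot": [0,0,0]},
    {"travel": [0,0,0],"rot": [0,0,0]},
  ],
)

```text
clock: 17.95
ee_pos: [519.8, 157.1, 54.4]
tcp_rot: [-180.0, -2.7, 107.2]
ft_force: [2.4, -10.2, -2.8]
gripper_width: 13.8
finger_force: 29.9
```

Request:
servo_tool(
  steps=[
    {"travel": [-0.0002,0,0.0013],"rot": [0,-0.01,0]},
    {"travel": [0,0,0],"rot": [0,0,0]},
    {"travel": [0,0,0],"rot": [0,0,0]},
  ],
)

```text
clock: 18.25
ee_pos: [519.8, 156.9, 53.1]
tcp_rot: [-180.0, -2.1, 107.2]
ft_force: [2.9, -8.8, -1.4]
gripper_width: 13.6
finger_force: 29.9
```

No upward force appeared, so the eye is passing over the head. I'll keep lowering.

Request:
servo_tool(
  steps=[
    {"travel": [-0.0002,0,0.0013],"rot": [0,-0.01,0]},
    {"travel": [-0.0002,0,0.0013],"rot": [0,-0.01,0]},
    {"travel": [0,0,0],"rot": [0,0,0]},
    {"travel": [0,0,0],"rot": [0,0,0]},
  ],
)

```text
clock: 18.65
ee_pos: [519.8, 156.7, 50.6]
tcp_rot: [-180.0, -0.9, 107.2]
ft_force: [2.4, -9.2, -2.2]
gripper_width: 13.7
finger_force: 29.9
```

Request:
servo_tool(
  steps=[
    {"travel": [-0.0002,0,0.0013],"rot": [0,-0.01,0]},
    {"travel": [-0.0002,0,0.0013],"rot": [0,-0.005,0]},
    {"travel": [0,0,0],"rot": [0,0,0]},
    {"travel": [0,0,0],"rot": [0,0,0]},
  ],
)

```text
clock: 19.05
ee_pos: [520.1, 156.2, 48.1]
tcp_rot: [180.0, -0.1, 107.2]
ft_force: [1.5, -9.3, 0.1]
gripper_width: 13.8
finger_force: 29.9
```

```bash
python3 - <<'E'
from h import *
eye()
c,W=wrist('w10.png')
g=cv2.GaussianBlur(cv2.cvtColor(c['frame'],cv2.COLOR_RGB2GRAY),(3,3),0)
print([(r,int(g[r,316:321].mean())) for r in range(170,208)])
E
```

```text
19.05 tcp [520.1 156.2  48.1] [ 1.800e+02 -1.000e-01  1.072e+02] F [ 1.5 -9.3  0.1] eye [509.6 190.   61.2] to post along/side(tool y) -2.3 0.3
[(170, 100), (171, 117), (172, 129), (173, 133), (174, 131), (175, 126), (176, 122), (177, 120), (178, 121), (179, 128), (180, 131), (181, 120), (182, 100), (183, 90), (184, 97), (185, 112), (186, 122), (187, 124), (188, 123), (189, 123), (190, 125), (191, 127), (192, 127), (193, 127), (194, 127), (195, 126), (196, 122), (197, 114), (198, 104), (199, 99), (200, 98), (201, 96), (202, 95), (203, 97), (204, 101), (205, 104), (206, 105), (207, 105)]
```

Request:
servo_tool(
  steps=[
    {"travel": [-0.001,0,0.0005],"rot": [0,0,0]},
    {"travel": [-0.001,0,0.0005],"rot": [0,0,0]},
    {"travel": [-0.001,0,0.0005],"rot": [0,0,0]},
    {"travel": [0,0,0],"rot": [0,0,0]},
    {"travel": [0,0,0],"rot": [0,0,0]},
  ],
)

```text
clock: 19.6
ee_pos: [520.9, 153.4, 46.7]
tcp_rot: [-180.0, -0.1, 107.2]
ft_force: [3.1, -8.1, 0.3]
gripper_width: 13.7
finger_force: 29.9
```

Request:
servo_tool(
  steps=[
    {"travel": [-0.001,0,0],"rot": [0,0,0]},
    {"travel": [0,0,0],"rot": [0,0,0]},
    {"travel": [0,0,0],"rot": [0,0,0]},
  ],
)

```text
clock: 19.9
ee_pos: [521.0, 152.6, 46.7]
tcp_rot: [-180.0, -0.1, 107.2]
ft_force: [2.3, -8.2, -0.1]
gripper_width: 13.9
finger_force: 29.9
```

Request:
servo_tool(
  steps=[
    {"travel": [-0.001,0,0],"rot": [0,0,0]},
    {"travel": [0,0,0],"rot": [0,0,0]},
    {"travel": [0,0,0],"rot": [0,0,0]},
  ],
)

```text
clock: 20.2
ee_pos: [521.2, 152.0, 46.7]
tcp_rot: [-180.0, -0.1, 107.2]
ft_force: [2.4, -7.6, -0.3]
gripper_width: 14.0
finger_force: 29.9
```

Request:
servo_tool(
  steps=[
    {"travel": [-0.001,0,0],"rot": [0,0,0]},
    {"travel": [-0.001,0,0],"rot": [0,0,0]},
    {"travel": [0,0,0],"rot": [0,0,0]},
    {"travel": [0,0,0],"rot": [0,0,0]},
  ],
)

```text
clock: 20.6
ee_pos: [521.6, 150.4, 46.7]
tcp_rot: [-180.0, -0.2, 107.2]
ft_force: [1.6, -7.6, -0.1]
gripper_width: 13.8
finger_force: 29.9
```

```bash
python3 - <<'E'
from h import *
eye()
c,W=wrist('w11.png')
g=cv2.GaussianBlur(cv2.cvtColor(c['frame'],cv2.COLOR_RGB2GRAY),(3,3),0)
print([(r,int(g[r,316:321].mean())) for r in range(168,208)])
E
```

```text
20.6 tcp [521.6 150.4  46.7] [-180.    -0.2  107.2] F [ 1.6 -7.6 -0.1] eye [511.1 184.2  59.8] to post along/side(tool y) 3.7 0.6
[(168, 92), (169, 100), (170, 108), (171, 119), (172, 131), (173, 134), (174, 132), (175, 126), (176, 117), (177, 111), (178, 114), (179, 121), (180, 124), (181, 124), (182, 124), (183, 125), (184, 126), (185, 128), (186, 129), (187, 129), (188, 129), (189, 128), (190, 126), (191, 124), (192, 121), (193, 119), (194, 118), (195, 115), (196, 111), (197, 102), (198, 92), (199, 87), (200, 85), (201, 83), (202, 84), (203, 92), (204, 102), (205, 107), (206, 107), (207, 106)]
```

Request:
servo_tool(
  steps=[
    {"travel": [-0.001,0,0],"rot": [0,0,0]},
    {"travel": [-0.001,0,0],"rot": [0,0,0]},
    {"travel": [0,0,0],"rot": [0,0,0]},
    {"travel": [0,0,0],"rot": [0,0,0]},
  ],
)

```text
clock: 21.05
ee_pos: [522.0, 148.6, 46.7]
tcp_rot: [-180.0, -0.2, 107.2]
ft_force: [2.0, -7.2, 0.4]
gripper_width: 13.4
finger_force: 29.9
```

Request:
servo_tool(
  steps=[
    {"travel": [-0.001,0,0],"rot": [0,0,0]},
    {"travel": [-0.001,0,0],"rot": [0,0,0]},
    {"travel": [0,0,0],"rot": [0,0,0]},
    {"travel": [0,0,0],"rot": [0,0,0]},
  ],
)

```text
clock: 21.45
ee_pos: [522.6, 146.8, 46.7]
tcp_rot: [-180.0, -0.2, 107.2]
ft_force: [0.8, -6.4, -0.0]
gripper_width: 13.8
finger_force: 29.9
```

```bash
python3 - <<'E'
from h import *
eye()
c,W=wrist('w12.png')
g=c['frame'][:,:,::-1]
f=lambda n:cv2.resize(cv2.imread(f'pics/{n}.png')[130:230,270:370],(400,400),interpolation=cv2.INTER_CUBIC)
cv2.imwrite('pics/c12.png',np.hstack([f('w10'),f('w12')]))
E
```

```text
21.45 tcp [522.6 146.8  46.7] [-180.    -0.2  107.2] F [ 0.8 -6.4 -0. ] eye [512.1 180.6  59.8] to post along/side(tool y) 7.4 0.7
```

View pics/c12.png

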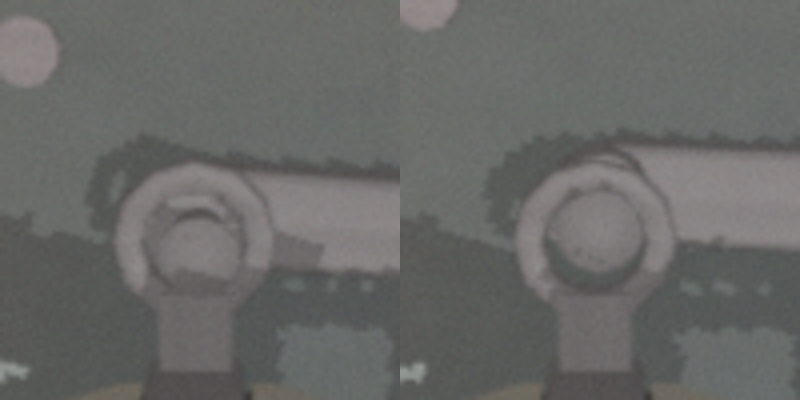

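The pair shows the eye around the post head in both frames, and the arm is now following as the tool eases back, so the brake had been open. I'll continue until the load transfers.

Request:
servo_tool(
  steps=[
    {"travel": [-0.001,0,0],"rot": [0,0,0]},
    {"travel": [-0.001,0,0],"rot": [0,0,0]},
    {"travel": [-0.001,0,0],"rot": [0,0,0]},
    {"travel": [0,0,0],"rot": [0,0,0]},
    {"travel": [0,0,0],"rot": [0,0,0]},
  ],
)

```text
clock: 22.0
ee_pos: [523.4, 144.2, 46.6]
tcp_rot: [-180.0, -0.2, 107.3]
ft_force: [1.4, -6.2, -0.4]
gripper_width: 13.6
finger_force: 29.9
```

Request:
servo_tool(
  steps=[
    {"travel": [-0.001,0,0],"rot": [0,0,0]},
    {"travel": [-0.001,0,0],"rot": [0,0,0]},
    {"travel": [0,0,0],"rot": [0,0,0]},
    {"travel": [0,0,0],"rot": [0,0,0]},
  ],
)

```text
clock: 22.4
ee_pos: [524.0, 142.4, 46.6]
tcp_rot: [-180.0, -0.2, 107.3]
ft_force: [0.7, -7.3, 0.3]
gripper_width: 13.8
finger_force: 29.9
```

Request:
servo_tool(
  steps=[
    {"travel": [-0.001,0,0],"rot": [0,0,0]},
    {"travel": [-0.001,0,0],"rot": [0,0,0]},
    {"travel": [0,0,0],"rot": [0,0,0]},
    {"travel": [0,0,0],"rot": [0,0,0]},
  ],
)

```text
clock: 22.8
ee_pos: [524.1, 142.0, 46.4]
tcp_rot: [-179.9, -0.3, 107.3]
ft_force: [-0.5, -3.9, -0.6]
gripper_width: 13.7
finger_force: 29.9
```

Request:
servo_tool(
  steps=[
    {"travel": [-0.001,0,0],"rot": [0,0,0]},
    {"travel": [0,0,0],"rot": [0,0,0]},
    {"travel": [0,0,0],"rot": [0,0,0]},
  ],
)

```text
clock: 23.1
ee_pos: [524.2, 141.8, 46.4]
tcp_rot: [-179.9, -0.4, 107.4]
ft_force: [-2.2, -2.2, 2.0]
gripper_width: 14.3
finger_force: 29.9
```

Request:
servo_tool(
  steps=[
    {"travel": [-0.001,0,0],"rot": [0,0,0]},
    {"travel": [0,0,0],"rot": [0,0,0]},
    {"travel": [0,0,0],"rot": [0,0,0]},
  ],
)

```text
clock: 23.4
ee_pos: [524.4, 141.6, 46.3]
tcp_rot: [-179.9, -0.4, 107.4]
ft_force: [-3.1, 3.0, 1.3]
gripper_width: 13.4
finger_force: 29.9
```

Request:
servo_tool(
  fingers=0.032,
  steps=[
    {"travel": [0.0005,0,0],"rot": [0,0,0]},
    {"travel": [0,0,0],"rot": [0,0,0]},
    {"travel": [0,0,0],"rot": [0,0,0]},
    {"travel": [0,0,0],"rot": [0,0,0]},
  ],
)

```text
clock: 23.8
ee_pos: [526.0, 139.9, 46.6]
tcp_rot: [179.9, -0.2, 107.3]
ft_force: [0.1, -0.1, 0.3]
gripper_width: 31.7
finger_force: 0.0
```

Request:
servo_tool(
  steps=[
    {"travel": [0,0,-0.004],"rot": [0,0,0]},
    {"travel": [0,0,-0.008],"rot": [0,0,0]},
    {"travel": [0,0,-0.015],"rot": [0,0,0]},
    {"travel": [0,0,-0.025],"rot": [0,0,0]},
    {"travel": [0,0,-0.03],"rot": [0,0,0]},
    {"travel": [0,0,-0.03],"rot": [0,0,0]},
    {"travel": [-0.01,0,-0.01],"rot": [0,0,0]},
    {"travel": [0,0,0],"rot": [0,0,0]},
    {"travel": [0,0,0],"rot": [0,0,0]},
    {"travel": [0,0,0],"rot": [0,0,0]},
  ],
)

```text
clock: 24.8
ee_pos: [527.3, 130.0, 166.9]
tcp_rot: [-179.8, -0.3, 107.3]
ft_force: [-0.9, -0.4, -1.4]
gripper_width: 31.8
finger_force: 0.0
```

```bash
python3 - <<'E'
from h import *
s=env.state(); print(s['ee_pos'],s['ft_force'])
c,W=wrist('w13.png'); h,p=[559.6,30.9,62],[513,180,58]
print(proj(c,W,h),proj(c,W,p),proj(c,W,[514,174,71]))
# numeric check: grey profile across the eye/post along the spring line
g=cv2.GaussianBlur(cv2.cvtColor(c['frame'],cv2.COLOR_RGB2GRAY),(3,3),0)
u,v=proj(c,W,[514,174,71]);u,v=int(round(u)),int(round(v))
for r in range(v-14,v+22,2): print(r,' '.join(f'{int(x):3d}' for x in g[r,u-16:u+18:2]))
E
```

```text
[527.26254083 129.96098853 166.86820016] [-0.86022335 -0.40517524 -1.37917518]
[320.44646315 293.10425206] [320.5029641  145.93403937] [319.632023   153.29093646]
139  98  99 100  99  99  95  94  97  99  97  96  96  97  97  99  99  99
141 100  98  95  94  92  93  98 107 112 107 105 109 114 114 114 114 114
143 100  93  84  84  99 112 113 115 116 118 119 115 118 123 124 124 125
145  94  86  84  98 115 106 106 111 114 115 115 120 117 122 125 125 126
147  85  83  87 110 112  98 107 116 118 116 113 112 118 117 123 126 126
149  82  82  91 115 108 100 105 115 121 117 111 105 115 117 121 123 123
151  83  84  99 119 107 102 104 111 116 112 107  99 114 117 118 124 123
153  84  84 101 118 104 100 110 109 108 109 107  97 114 115 116 121 121
155  86  83  93 117 113  97 110 113 113 115 103  99 117 109  98 101 102
157  92  85  87 111 121 103  90  90  96  98  99 111 117 103  98  99  98
159  98  92  83  92 111 111 100  96  99 100 108 113 105  97  99 100 100
161  99  96  86  83  90 105 120 120 122 121 118 104  97  99 100 101 100
163 101  97  86  82  82 101 122 123 126 126 117 100  99 100 101  99  99
165 101 100  89  82  82  99 121 123 126 125 117 102  99  99  99 100 100
167 101  96  89  83  82 100 122 125 126 126 117 102  99  99  99  99 100
169  97  86  83  83  83  99 120 122 123 123 115 101 100 100 100 100  98
171  85  83  82  83  82  90 104 103 104 103  98  93  99 100  98  98  98
173  83  83  83  84  82  87  89  91  90  89  90  92  99  99  96  98  96
```

The post is inside the ring, the tool is free, and tool force is about zero. Handing in.

```bash
python3 -c "
from h import *
print(env.sign_off())"
```

```text
the job is handed in; nothing more can be done
None
```

I fitted the brake spring and handed the job in at about 25 s. The hook is in the bracket hole, the eye is over the headed post, and the spring pulled the brake shut before I let go. The wrist force stayed around 10 N or less. After release the camera showed the eye still around the post, but the gripper hid the hook end, so I could not see the hook block sitting on the plate.

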